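# Hook a tray bracket into a slotted upright and press it down until it locks

### The arm

A 6-joint arm with a two-finger parallel gripper is mounted at the origin on a cart in front of the work surface, level with it; the furniture and walls round the work are solid. World frame = base frame: x ahead of the robot, y to its left, z up, the work surface at z = 0. Lengths are in m, angles in rad, forces in N, time in s.
With the tool pointing down it reaches from about 0.2 to 0.875 m from the base axis. Payload 3.4 kg.
Tool frame: the origin (TCP) lies where the fingers leave the gripper's body, on its centre line; the fingertips stand r.tips_ahead ahead of it and the grasp point (between the pads) lies 78 mm ahead of it (r.tips_ahead is the distance from the TCP to the fingertips, in m); z points along the fingers, y is the line along which they close (so a half turn about z gives the same grasp; the last joint's range is limited). The gripper opens to 94 mm and grips with 3 to 60 N. Pads are 16 mm wide; open, the fingers measure 119 mm over their backs; the gripper's body (75 mm by 177 mm) begins 78 mm behind the grasp point.
Start: joints at [-1.46, 0.276, 1.505, -0, 1.361, -0.121], TCP at [0.132, -0.56, 0.303] pointing down, gripper open.
Joint ranges: [-2.89, 2.89], [-0.75, 2.08], [0.22, 2.7], [-1.18, 4.32], [0.11, 2.71], [-2.7, 2.7]. Speed limits (rad/s): [2.57, 2.57, 3.14, 3.14, 3.14, 3.14].

### API

Orientations are given as [roll, pitch, yaw] about the fixed x, y, z axes, in that order (R = Rz(yaw) Ry(pitch) Rx(roll)).
In Python, from workcell import r gives the robot as it stands.
- The arm moves only by the tool servo_tool, never from a script. Its argument "plan" is one flat list of numbers, 6 for each row, row after row: the shift along the world's x, y, z scaled (see below), then the turn, a rotation vector about the world's x, y, z scaled (see below). In form: [dx, dy, dz, rx, ry, rz, dx, dy, dz, rx, ry, rz, ...]. A call has 1 to 20 rows; each row is the pose to reach, as a shift and turn from the pose commanded when the call began; what a row does not reach only later rows make up. The controller multiplies each number of a shift by 10 cm and each number of a turn by 45 degrees. A row lasts 1/12 s, in which the tool goes at most 41.7 mm and 7.16 degrees, less where a joint would pass 70% of its speed; a pose out of reach is approached as far as the arm can. A call with a number of a shift or a turn outside -1 to 1 is refused whole. A call with a gripper value outside its range is refused whole. "claw" is the opening, from 0 (shut) to 1 (fully open), set as the call begins (left out, the last holds). The fingers move at their own pace and stop on an object; "force" is the grip in N (left out, the last holds). Time passes only in rows, so rows that repeat a pose let the fingers close. It gives the time, the measured TCP pose, the force, the opening and the grip force at its end, in the units of the state.
- r.read_state(): the state, without advancing time (a new reading comes with each control period).
- r.get_image(name): name is "scene" or "top" or "wrist"; returns the picture (400x640x3 uint8, blue, green, red); there is no depth.
- r.calibration(name): a dict with "fov_y" (degrees; the focal length in pixels is half the picture's height over the tangent of half this angle, whatever the lens; pixels are square), "cx", "cy" (the principal point, pixels), "distortion" ([k1, k2, p1, p2, k3] as OpenCV has them; the pictures are not rectified), "origin" and "attitude" of the camera in the world. Camera axes: x right, y down, z forward; pixel columns grow to the right and rows downward; lengths in m; the calibration is good to about 2 mm. A picture is of the moment at which its call begins: read the wrist's pose just before it. calibration takes no time and is no camera call; for the wrist camera it gives the pose at the moment of the call.
- r.sign_off(): hands the job in; it is judged then, once.
Trained networks look in the newest picture that a camera, given by its name, has taken for a name from the list of things; names that differ only in an ending like _2 or _b are one class to them, and where a whole thing is asked for, a point or a joint stands for the part that bears it (a point fixed in the world has none). Each returns a list of dicts, best first, with "conf" (0 to 1); they miss things now and then, are a little off and sometimes report something else, mostly with a low value. They report only what shows in the picture. A call takes as long as a camera call. They do not tell look-alikes from the thing itself.
- r.find_in(target, camera): "pixel" ([column, row] in pixels, amid what is visible of it).
- r.cut_out(target, camera): "mask" (400x640 bool, what is visible of it) and "pixel" ([column, row] in pixels, amid what is visible of it).
The state is a dict: "clock": time; "joint_pos": joint angles; "qd": joint speeds; "joint_efforts": joint torques, N m; "ee_pos": TCP position; "ee_rot": TCP orientation; "force": force on the tool from outside, world axes, zero at the start; "wrist_torque": the same for the moment, N m; "width": opening from 0.0 (shut) to 1.0 (fully open); "grasp_force": force on a finger pad.
Only numpy, scipy, OpenCV 4.12 (cv2) and the standard library are available. Lean on these libraries where they do the work, as an engineer would, in place of code of your own. Each camera call takes 0.05 s, during which the arm holds its last target. There are 200 camera calls.

### The job

Pick up the blue tray bracket, hook both its teeth into the two slots of the grey bench upright and press it down gently until the brass spring plunger snaps in behind its lower lip and the bracket sits fully home. The slotted strip is height-adjustable, so feel for the slots with a light push and never lean on the upright with more than about 20 N. Leave the jar, the tape measure and the glue bottle where they are, and let go of the bracket.

Things in the scene. Friction and masses are not known exactly. Their poses are not given: they have to be found in the camera images.
- upright: Grey bench upright, fixed: foot 120 x 120 x 8 mm, channel 50 mm wide, with a bright slotted strip in front, up to 198 mm high. Origin on the table under the middle of the strip's front face, which is the plane x = 0 and looks along -x (to the robot); y to the left, z up. The strip is clamped up to 15 mm higher or lower than its mid height; this offset is not read out and stays as it is.
- slots_mid (a point): Point on the face (fixed to the upright, same axes), 135 mm above the table: half-way between the two slots if the strip were at mid height (true height: -15 to +15 mm from it). Slots: 10 mm wide, 24 mm high, centred 22 mm below and 22 mm above that point; strip 4 mm thick, 40 mm wide, with a 27 mm deep hollow behind. The plunger is 61.5 mm below that point.
- seat_mid (a point): Point on the face (fixed to the upright), 65 mm above the table: where bracket_back comes to rest if the strip were at mid height; truly -15 to +15 mm from it in height, and 0 to 3 mm in front of the face (play of the hooks). The teeth enter the slots only with bracket_back 15 to 18 mm above its true seat; then the bracket goes down that far till its necks rest on the slots' lower ends.
- bracket_grip (a point): Grasp point of the loose blue tray bracket (90 x 80 x 100 mm, 0.16 to 0.26 kg) standing on its tray: middle of the upright web, 10 mm thick along y, with black patches. The web's flat top edge is 14 mm above it, from 30 mm behind to 24 mm ahead. Tray underside 86 mm below. Axes: x from web to the hooked back plate (to point along the upright's +x), y across the web, z up.
- bracket_back (a point): Middle of the lower edge of the bracket's back face (36 x 98 mm, plane x = 0): 30 mm ahead and 86 mm below bracket_grip, same axes. Two hooks on y = 0, 6 mm wide, stand out 11.2 mm: necks 6 mm high, 6.2 mm long, undersides 36 and 80 mm above this point; teeth 5 mm thick, hanging 15 mm below the neck undersides. A recess for the plunger is 3 to 15 mm above it, 2.5 mm deep.
- latch (a joint): Brass cone-tipped spring plunger in the strip: how far it is pushed in (m). 0 free (stands 7.5 mm out of the face), about 0.004 to 0.007 while the bracket's lower lip passes it, 0.0015 to 0.004 when snapped into the seated bracket's recess. Passing it takes about 12 N downwards, beginning some 12 mm above the seat; then the bracket meets its hard seat.
- screw_jar: Glass jar of screws with a blue lid, 66 mm wide, 88 mm high, loose; origin in the middle of its underside. Bystander.
- tape_measure: Yellow tape measure, 37 x 87 x 64 mm, loose; origin in the middle of its underside. Bystander.
- glue_small: Yellow glue bottle with a red nozzle, 49 mm wide, 126 mm high, loose; origin in the middle of its underside. Bystander.
Not all that is in view belongs to the job. Of the things that look like the part that bears bracket_grip, the middle-sized one is meant. There is more than one size of the upright; the job needs the larger.

How it is judged:
On the way, in this order (a step that is already met when the one before it is completed fails the run):
1. the bracket is lifted off the table (height (world z) of bracket_back above 0.04 m), for 0.1 s.
2. its hooks are in the slots: back face within 4.5 mm of the strip's face, within 4 mm of the middle, square to it (x of bracket_back in the frame of upright between -0.0045 and 0.002 m and y of bracket_back in the frame of upright between -0.004 and 0.004 m and angle between the x axis of bracket_back and the x axis of upright, either way round below 0.09 rad and angle between bracket_back's own z axis and vertical below 0.09 rad and z of bracket_back in the frame of upright between 0.045 and 0.105 m), for 0.1 s.
3. it is pressed down over the spring plunger (plunger pushed in more than 3.3 mm) (x of bracket_back in the frame of upright between -0.0045 and 0.002 m and y of bracket_back in the frame of upright between -0.004 and 0.004 m and angle between the x axis of bracket_back and the x axis of upright, either way round below 0.09 rad and angle between bracket_back's own z axis and vertical below 0.09 rad and value of joint latch above 0.0033 m).
At the end, for the whole second after the job is handed in: The bracket hangs at rest in the upright's slots, released: back face within 4.5 mm of the strip's face, within 4 mm of its middle line, square and level within 0.09 rad, at seat height (bracket_back 45.5 to 84.5 mm above the table), the plunger snapped into the recess (reading 1.2 to 4.2 mm) (x of bracket_back in the frame of upright between -0.0045 and 0.002 m and y of bracket_back in the frame of upright between -0.004 and 0.004 m and angle between the x axis of bracket_back and the x axis of upright, either way round below 0.09 rad and angle between bracket_back's own z axis and vertical below 0.09 rad and z of bracket_back in the frame of upright between 0.0455 and 0.0845 m and value of joint latch between 0.0012 and 0.0042 m and linear speed of bracket below 0.02 m/s); the robot touches nothing.
It fails at once if the bracket bears on the upright with more than 45 N, all contacts added up (contact force between bracket and upright above 45 N).
It fails at once if the bracket is pushed against the upright with more than 22 N while its teeth are still outside the slots (back face more than 7.5 mm off the strip) (contact force between bracket and upright above 22 N and x of bracket_back in the frame of upright below -0.0075 m).
It fails at once if the robot leans on the upright itself with more than 25 N (contact force between any of the arm, the fingers and upright above 25 N).
It fails at once if a bystander is pushed more than 20 mm or tipped (distance of any of screw_jar, tape_measure, glue_small from where it was at the start of the episode above 0.02 m or angle between any of screw_jar, tape_measure, glue_small's own z axis and vertical above 0.4 rad).
It also fails if it takes over 61 s, if anything falls off the work surface, if the arm or the gripper's body presses on something with over 40 N, if the wrist force passes 120 N, or if a joint passes its speed limit or range.

## Working session

There is one attempt and no reset: what is moved stays moved. The work goes in short steps, Python scripts to look and compute and a tool call to move; the robot and the scene stay as the last step left them, time stands still between calls to the robot, and variables do not carry over. Pictures are saved under pics/ and viewed, at most 10 in all, crops included, and the job is handed in when it is done.

Besides the shell and the picture viewer there is one more tool, called after "Request:" as name(argument=value, ...) on one line, values as JSON. servo_tool: Moves the arm, as the interface text tells. Shifts and turns lie within -1 to 1; 1 stands for 10 cm of shift or 45 degrees of turn. Its arguments: {"type":"object","properties":{"plan":{"type":"array","items":{"type":"number","minimum":-1,"maximum":1}},"claw":{"type":"number"},"force":{"type":"number"}},"required":["plan"]}

```bash
mkdir -p pics; ls; python3 - <<'E'
from workcell import r
import cv2,numpy as np
s=r.read_state();print(s, r.tips_ahead)
for c in ["scene","top"]:
    print(c,r.calibration(c)); cv2.imwrite(f"pics/{c}0.png",r.get_image(c))
    for t in ["bracket_grip","upright","screw_jar","tape_measure","glue_small"]:
        print(c,t,[(np.round(d['pixel']).tolist(),round(d['conf'],2)) for d in r.find_in(t,c)])
E
```

```text
pics
{'clock': 0.0, 'joint_pos': array([-1.46000209e+00,  2.76563419e-01,  1.50610298e+00,  1.88890529e-05,
        1.36068640e+00, -1.21034480e-01]), 'qd': array([ 1.09759777e-03,  7.70558376e-04, -1.25123327e-04,  9.96902027e-04,
       -4.64606723e-05, -8.58406352e-04]), 'joint_efforts': array([ 1.13372400e-03, -4.04593778e+01, -2.37228924e+01,  7.00930646e-02,
        3.44419980e-02, -1.55501971e-04]), 'ee_pos': array([ 0.13204845, -0.55923555,  0.30183461]), 'ee_rot': array([-3.13984762e+00, -2.30849870e-04,  2.31824562e-01]), 'force': array([-0.3798274 ,  0.58953773,  0.82887718]), 'wrist_torque': array([ 0.03806605, -0.01058642, -0.01480692]), 'grasp_force': 0.0, 'width': 0.9990705075180737} 0.0972
scene {'fov_y': 50.220297074318836, 'cx': 316.4870618182681, 'cy': 205.28877437663917, 'distortion': array([-0.09741112,  0.        ,  0.        ,  0.        ,  0.        ]), 'origin': array([-0.20362793,  0.55492596,  0.76904617]), 'attitude': array([-2.1966332 ,  0.00525487, -2.18915014])}
scene bracket_grip [([266.0, 295.0], 0.97), ([399.0, 188.0], 0.79), ([384.0, 212.0], 0.6)]
scene upright [([263.0, 191.0], 0.88), ([285.0, 226.0], 0.74)]
scene screw_jar [([343.0, 168.0], 0.97)]
scene tape_measure [([210.0, 257.0], 0.93), ([286.0, 226.0], 0.52)]
scene glue_small [([325.0, 275.0], 0.6)]
top {'fov_y': 56.98935319678873, 'cx': 321.21817364638196, 'cy': 201.3135806557051, 'distortion': array([-0.06758733,  0.        ,  0.        ,  0.        ,  0.        ]), 'origin': array([0.34639323, 0.03495668, 1.035733  ]), 'attitude': array([-2.90824552e+00, -7.07211148e-04, -1.64137178e+00])}
top bracket_grip [([395.0, 224.0], 0.88), ([434.0, 207.0], 0.74), ([235.0, 262.0], 0.65)]
top upright [([295.0, 202.0], 0.87), ([305.0, 143.0], 0.79)]
top screw_jar [([393.0, 142.0], 0.77)]
top tape_measure [([214.0, 204.0], 0.83), ([293.0, 201.0], 0.36)]
top glue_small [([288.0, 277.0], 0.79)]
```

View pics/scene0.png

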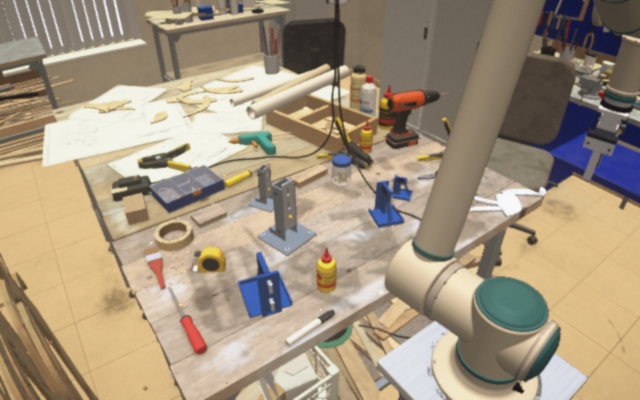

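View pics/top0.png

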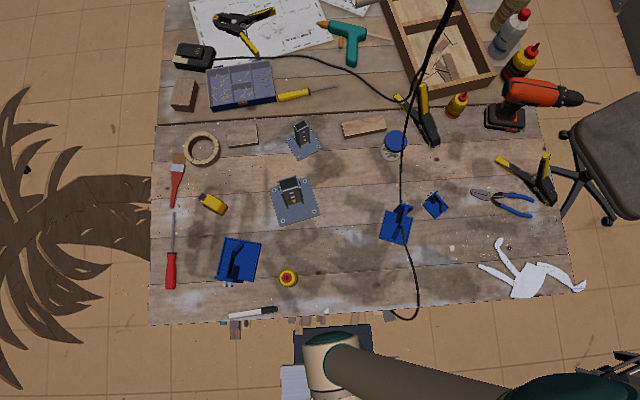

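Candidates for the bracket (top image): large (238,260), middle (396,222) and small (433,205). I choose the middle one. For the upright there is a large one at (294,200) and a small one at (303,140), and I choose the large. Next, one close crop and a rough triangulation.

```bash
cat > h.py <<'E'
from workcell import r
import cv2,numpy as np
from scipy.spatial.transform import Rotation as Ro
def cam(n,c=None):
    c=c or r.calibration(n); f=200/np.tan(np.radians(c['fov_y']/2))
    K=np.array([[f,0,c['cx']],[0,f,c['cy']],[0,0,1]]); R=Ro.from_euler('xyz',c['attitude']).as_matrix()
    return K,np.array(c['distortion']),R,np.array(c['origin'])
def proj(P,C):
    K,D,R,o=C; q=(np.atleast_2d(P)-o)@R
    return cv2.projectPoints(q.reshape(-1,1,3),np.zeros(3),np.zeros(3),K,D)[0].reshape(-1,2)
def ray(px,C):
    K,D,R,o=C; u=cv2.undistortPoints(np.array([[px]],float),K,D)[0,0]; d=R@np.r_[u,1]; return o,d/np.linalg.norm(d)
def onz(px,C,z):
    o,d=ray(px,C); return o+d*(z-o[2])/d[2]
def tri(obs):
    A=np.zeros((3,3));b=np.zeros(3)
    for px,C in obs:
        o,d=ray(px,C);M=np.eye(3)-np.outer(d,d);A+=M;b+=M@o
    return np.linalg.solve(A,b)
E
python3 - <<'E'
from h import *
S,T=cam('scene'),cam('top')
for n,ps,pt in [('big',(266,295),(235,262)),('mid',(384,212),(395,224)),('small',(399,188),(434,207)),('upr',(285,226),(295,202)),('upr small',(263,191),(305,143)),('jar',(343,168),(393,142)),('tape',(210,257),(214,204)),('glue',(325,275),(288,277))]:
    print(n,tri([(ps,S),(pt,T)]).round(3),onz(pt,T,0.05).round(3))
a=cv2.imread('pics/scene0.png');b=cv2.imread('pics/top0.png')
cr=[cv2.resize(x,(400,300),interpolation=cv2.INTER_CUBIC) for x in (a[170:240,350:443],b[185:260,360:460],a[160:265,240:380],b[160:235,245:345])]
cv2.imwrite('pics/crop1.png',np.vstack([np.hstack(cr[:2]),np.hstack(cr[2:])]))
E
```

```text
big [0.43  0.262 0.015] [0.431 0.258 0.05 ]
mid [ 0.507 -0.187  0.014] [ 0.503 -0.178  0.05 ]
small [ 0.547 -0.293  0.037] [ 0.542 -0.291  0.05 ]
upr [0.59  0.095 0.038] [0.583 0.09  0.05 ]
upr small [0.764 0.06  0.044] [0.754 0.052 0.05 ]
jar [ 0.735 -0.206  0.049] [ 0.74 -0.2   0.05]
tape [0.597 0.318 0.038] [0.593 0.314 0.05 ]
glue [0.382 0.12  0.036] [0.382 0.119 0.05 ]
```

View pics/crop1.png

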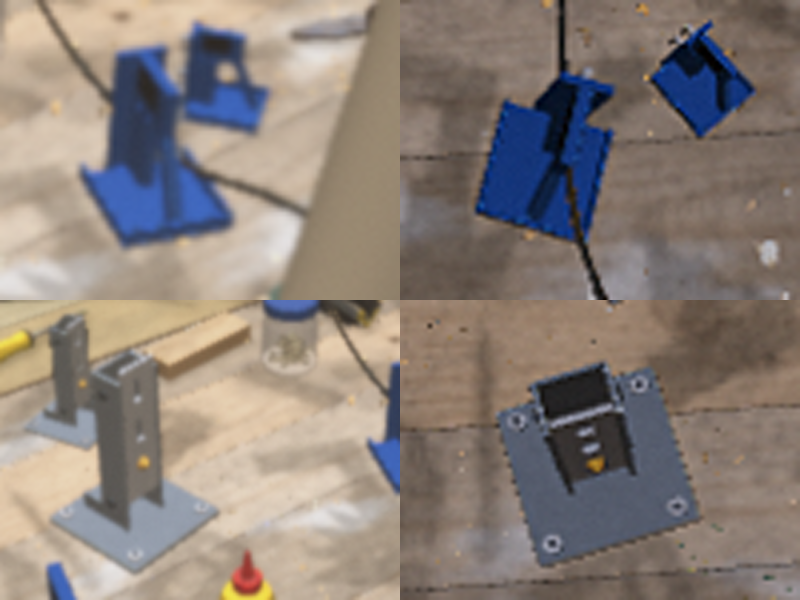

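The crop confirms the choice. The middle bracket's tray corners in the top image are about (386,210), (379,238), (405,245) and (413,217), with the back plate and hooks on its upper edge. The big upright's strip, slots and brass plunger are around (294,195) in the top image.

```bash
python3 - <<'E'
from h import *
T=cam('top')
for p in [(386,210),(379,238),(405,245),(413,217)]: print(onz(p,T,0.0).round(4))
print('foot')
for x,y in [(498,410),(540,565),(700,518),(652,368)]: print(onz((245+(x-400)/4,160+(y-300)/4),T,0.008).round(4))
K,D,R,o=cam('wrist'); s=r.read_state(); Rt=Ro.from_euler('xyz',s['ee_rot']).as_matrix()
print(K,D,'cam in tool',Rt.T@(o-s['ee_pos']),'\n',(Rt.T@R).round(3))
E
```

```text
[ 0.5531 -0.1674  0.    ]
[ 0.474  -0.1387  0.    ]
[ 0.4488 -0.2101  0.    ]
[ 0.5271 -0.2429  0.    ]
foot
[0.6416 0.1636 0.008 ]
[0.526  0.1383 0.008 ]
[0.5518 0.0232 0.008 ]
[0.6654 0.0503 0.008 ]
[[327.48108847   0.         317.72323346]
 [  0.         327.48108847 195.51321361]
 [  0.           0.           1.        ]] [0.00203677 0.         0.         0.         0.        ] cam in tool [ 6.97654665e-02  5.39604877e-05 -8.23181064e-02] 
 [[-0.    -0.97  -0.243]
 [ 1.    -0.    -0.001]
 [ 0.001 -0.243  0.97 ]]
```

Request:
servo_tool(plan=[0.3, 0.3, 0, 0, 0, -0.13, 0.6, 0.6, 0, 0, 0, -0.26, 0.9, 0.9, 0, 0, 0, -0.38, 1, 1, 0, 0, 0, -0.38], claw=1)

```text
clock: 0.93
ee_pos: [0.2344, -0.456, 0.3028]
ee_rot: [-3.139, -0.002, -0.068]
force: [-0.2, -0.1, -0.6]
width: 1.0
grasp_force: 0.0
```

Request:
servo_tool(plan=[0.3, 0.3, 0, 0, 0, -0.13, 0.6, 0.6, 0, 0, 0, -0.26, 0.9, 0.9, 0, 0, 0, -0.38, 1, 1, 0, 0, 0, -0.38])

```text
clock: 1.27
ee_pos: [0.3345, -0.356, 0.303]
ee_rot: [-3.139, -0.001, -0.366]
force: [-0.8, -0.1, -0.4]
width: 0.998
grasp_force: 0.0
```

Request:
servo_tool(plan=[0.3, 0.3, 0, 0, 0, 0, 0.6, 0.6, 0, 0, 0, 0, 0.9, 0.9, 0, 0, 0, 0, 1, 1, 0, 0, 0, 0])

```text
clock: 1.6
ee_pos: [0.4348, -0.2562, 0.303]
ee_rot: [-3.139, -0.002, -0.362]
force: [0.5, 0.6, 0.5]
width: 1.0
grasp_force: 0.0
```

Request:
servo_tool(plan=[0.15, 0.3, 0, 0, 0, 0, 0.3, 0.6, 0, 0, 0, 0, 0.4, 0.8, 0, 0, 0, 0, 0.4, 0.8, 0, 0, 0, 0, 0.4, 0.8, 0, 0, 0, 0, 0.4, 0.8, 0, 0, 0, 0])

```text
clock: 2.1
ee_pos: [0.4719, -0.1802, 0.3027]
ee_rot: [3.141, -0.0, -0.365]
force: [-0.2, -0.2, 0.5]
width: 1.001
grasp_force: 0.0
```

```bash
python3 - <<'E'
from h import *
import pickle
s=r.read_state();print(s['clock'],s['ee_pos'],s['ee_rot'],s['qd'].round(3))
c=r.calibration('wrist');im=r.get_image('wrist');cv2.imwrite('pics/w1.png',im);pickle.dump(c,open('w1.pkl','wb'))
print([(d['pixel'],d['conf']) for d in r.find_in('bracket_grip','wrist')])
E
```

```text
2.1 [ 0.47187365 -0.18018     0.30274443] [ 3.14055824e+00 -2.27110666e-05 -3.64842694e-01] [-0.021  0.001  0.002  0.005 -0.     0.001]
[([401.4, 64.1], 0.76), ([58.4, 158.8], 0.19)]
```

View pics/w1.png

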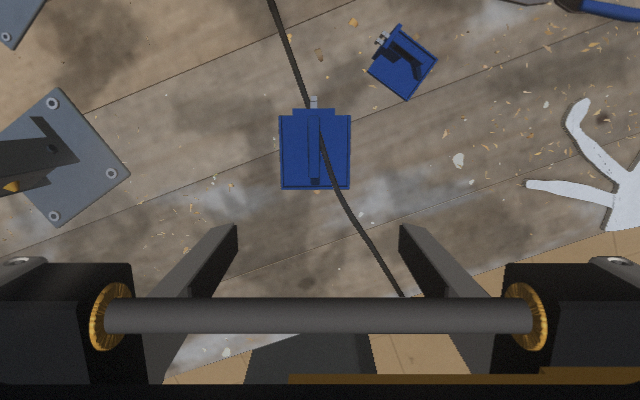

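The wrist view shows the chosen bracket at (314,150). The web runs along column 314, the hook is at (314,100) and the tray spans columns 280-350, rows 115-189. It is aligned with the tool.

```bash
python3 - <<'E'
from h import *
import pickle
im=cv2.imread('pics/w1.png');C=cam('w',pickle.load(open('w1.pkl','rb')))
sub=im[85:205,265:365].astype(int);m=(sub[...,0]>1.6*sub[...,2]+15)
ys,xs=np.nonzero(m)
for row in (100,112,120,150,175,185,188): 
    k=np.nonzero(m[row-85])[0]; print(row,k.min()+265 if len(k) else 0,k.max()+265 if len(k) else 0, m[row-85].sum())
for col in (285,300,345): k=np.nonzero(m[:,col-265])[0];print('col',col,k.min()+85,k.max()+85)
s=-0.365;ux=np.array([np.cos(s),np.sin(s)]);uy=np.array([-np.sin(s),np.cos(s)]);t=np.array([0.4719,-0.1802])
def f(px,z): 
    p=onz(px,C,z)[:2];print(px,z,p.round(4),'rel tool',((p-t)@ux).round(4),((p-t)@uy).round(4))
for px in [(280,189),(350,189),(351,115),(280,115)]: f(px,.003)
for px in [(293,109),(335,109),(314,120),(316,185),(308,185),(320,185)]: f(px,.099)
E
```

```text
100 0 0 0
112 293 334 42
120 279 350 72
150 280 349 64
175 281 349 62
185 281 348 62
188 281 348 61
col 285 116 189
col 300 109 189
col 345 115 188
(280, 189) 0.003 [ 0.471  -0.1319] rel tool -0.0181 0.0448
(350, 189) 0.003 [ 0.4411 -0.2101] rel tool -0.0181 -0.039
(351, 115) 0.003 [ 0.5217 -0.24  ] rel tool 0.0679 -0.0381
(280, 115) 0.003 [ 0.5505 -0.1649] rel tool 0.0679 0.0424
(293, 109) 0.099 [ 0.5477 -0.1872] rel tool 0.0733 0.0206
(335, 109) 0.099 [ 0.535  -0.2203] rel tool 0.0733 -0.0149
(314, 120) 0.099 [ 0.5329 -0.2005] rel tool 0.0642 0.0028
(316, 185) 0.099 [ 0.4795 -0.1818] rel tool 0.0076 0.0012
(308, 185) 0.099 [ 0.482  -0.1751] rel tool 0.0076 0.0084
(320, 185) 0.099 [ 0.4782 -0.1851] rel tool 0.0076 -0.0023
```

Request:
servo_tool(plan=[0.2, -0.06, 0, 0, 0, 0, 0.41, -0.13, -0.2, 0, 0, 0, 0.41, -0.13, -0.4, 0, 0, 0, 0.41, -0.13, -0.4, 0, 0, 0, 0.41, -0.13, -0.4, 0, 0, 0])

```text
clock: 2.62
ee_pos: [0.512, -0.1933, 0.2617]
ee_rot: [-3.142, 0.004, -0.367]
force: [0.3, -0.6, 0.5]
width: 0.999
grasp_force: 0.0
```

```bash
python3 - <<'E'
from h import *
import pickle
s=r.read_state();print(s['clock'],s['ee_pos'],s['ee_rot'])
C=cam('wrist');im=r.get_image('wrist');cv2.imwrite('pics/w2.png',im)
sub=im.astype(int);m=(sub[...,0]>1.6*sub[...,2]+15)
k=np.nonzero(m.sum(1)>15)[0];print('rows',k.min(),k.max())
for row in range(80,260,20):
    k=np.nonzero(m[row,200:450])[0]; print(row,(k.min()+200,k.max()+200) if len(k) else 0, len(k))
# expected web-top outline & plate top at grip estimate
a=-.365;ux=np.array([np.cos(a),np.sin(a),0]);uy=np.array([-np.sin(a),np.cos(a),0]);g=np.array([.513,-.193,.086])
P=[g+x*ux+y*uy+[0,0,z] for x,y,z in [(30,18,12),(30,-18,12),(24,5,14),(24,-5,14),(-30,5,14),(-30,-5,14)]] if 0 else [g+(x*ux+y*uy)/1000+np.array([0,0,z/1000]) for x,y,z in [(30,18,12),(30,-18,12),(24,5,14),(24,-5,14),(-30,5,14),(-30,-5,14)]]
q=proj(P,C);print(q.round(1))
for p in q: cv2.circle(im,tuple(int(v) for v in p.round()),1,(0,0,255),-1)
cv2.imwrite('pics/w2c.png',cv2.resize(im[80:300,200:440],(655,600),interpolation=cv2.INTER_CUBIC))
E
```

```text
2.6167 [ 0.51199955 -0.19333342  0.26171178] [-3.14151087  0.00357962 -0.3667358 ]
rows 35 235
80 (np.int64(400), np.int64(429)) 28
100 (np.int64(380), np.int64(448)) 55
120 (np.int64(389), np.int64(433)) 43
140 (np.int64(417), np.int64(418)) 2
160 (np.int64(277), np.int64(355)) 37
180 (np.int64(278), np.int64(354)) 76
200 (np.int64(279), np.int64(354)) 70
220 (np.int64(280), np.int64(354)) 68
240 0 0
[[292.8 165.7]
 [340.4 165.6]
 [310.  173.9]
 [323.2 173.9]
 [310.6 240.7]
 [323.1 240.7]]
```

View pics/w2c.png

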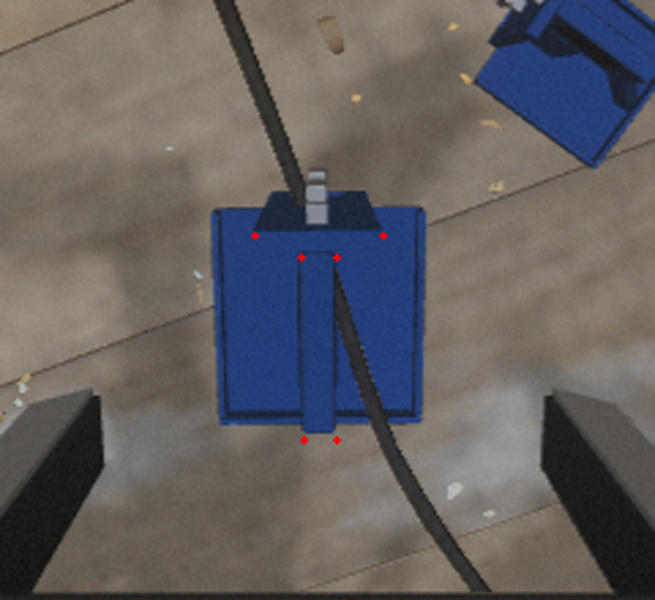

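The overlay matches the web and plate within about 2 mm in this second view, so the heights are consistent. I'll descend and grip.

Request:
servo_tool(plan=[0.02, 0, -0.3, 0, 0, 0, 0.02, 0, -0.6, 0, 0, 0, 0.02, 0, -0.85, 0, 0, 0, 0.02, 0, -0.98, 0, 0, 0, 0.02, 0, -0.98, 0, 0, 0, 0.02, 0, -0.98, 0, 0, 0])

```text
clock: 3.17
ee_pos: [0.5151, -0.1931, 0.1657]
ee_rot: [3.141, -0.001, -0.366]
force: [-0.4, -0.2, 0.4]
width: 1.003
grasp_force: 0.0
```

Request:
servo_tool(plan=[0, 0, 0, 0, 0, 0, 0, 0, 0, 0, 0, 0, 0, 0, 0, 0, 0, 0, 0, 0, 0, 0, 0, 0, 0, 0, 0, 0, 0, 0, 0, 0, 0, 0, 0, 0, 0, 0, 0, 0, 0, 0, 0, 0, 0, 0, 0, 0, 0, 0, 0, 0, 0, 0, 0, 0, 0, 0, 0, 0], claw=0, force=35)

```text
clock: 4.0
ee_pos: [0.5151, -0.1926, 0.1646]
ee_rot: [3.142, 0.0, -0.365]
force: [0.4, 0.4, -0.8]
width: 0.328
grasp_force: 0.0
```

Request:
servo_tool(plan=[0, 0, 0, 0, 0, 0, 0, 0, 0, 0, 0, 0, 0, 0, 0, 0, 0, 0, 0, 0, 0, 0, 0, 0, 0, 0, 0, 0, 0, 0, 0, 0, 0, 0, 0, 0])

```text
clock: 4.5
ee_pos: [0.515, -0.1926, 0.1646]
ee_rot: [3.141, 0.0, -0.365]
force: [0.3, -0.2, -1.3]
width: 0.103
grasp_force: 35.0
```

Request:
servo_tool(plan=[0, 0, 0.1, 0, 0, 0, 0, 0, 0.3, 0, 0, 0, 0, 0, 0.6, 0, 0, 0, 0, 0, 0.9, 0, 0, 0, 0, 0, 1, 0, 0, 0, 0, 0, 1, 0, 0, 0])

```text
clock: 5.0
ee_pos: [0.5164, -0.1933, 0.268]
ee_rot: [3.141, -0.007, -0.365]
force: [0.2, 0.1, -2.3]
width: 0.105
grasp_force: 35.0
```

```bash
python3 - <<'E'
from h import *
S,T=cam('scene'),cam('top')
for n,a,b in [('pl',(290.05,217.05),(294.25,201.25)),('lo',(288.3,206.2),(292.5,197.5)),('up',(288.3,193.25),(291.25,193))]:
    print(n,tri([(a,S),(b,T)]).round(4))
E
```

```text
pl [0.5791 0.09   0.0749]
lo [0.5809 0.0921 0.1106]
up [0.5815 0.0911 0.1514]
```

Request:
servo_tool(plan=[-0.2, 0.15, 0, 0, 0, 0.12, -0.4, 0.35, 0, 0, 0, 0.25, -0.6, 0.55, 0, 0, 0, 0.38, -0.8, 0.75, 0, 0, 0, 0.5, -1, 0.9, 0, 0, 0, 0.63, -1, 1, 0, 0, 0, 0.75])

```text
clock: 5.5
ee_pos: [0.4097, -0.0901, 0.2624]
ee_rot: [-3.137, 0.007, 0.229]
force: [-0.3, 0.5, -1.5]
width: 0.106
grasp_force: 35.0
```

Request:
servo_tool(plan=[-0.1, 0.3, 0, 0, 0, 0, -0.2, 0.6, 0, 0, 0, 0, -0.3, 0.9, 0, 0, 0, 0, -0.3, 1, 0, 0, 0, 0])

```text
clock: 5.83
ee_pos: [0.3811, 0.0105, 0.2627]
ee_rot: [-3.137, 0.005, 0.226]
force: [-0.5, -0.5, -2.2]
width: 0.108
grasp_force: 35.0
```

Request:
servo_tool(plan=[0, 0.1, 0, 0.03, -0.14, 0, 0, 0.2, 0, 0.06, -0.28, 0, 0, 0.3, 0, 0.1, -0.43, 0, 0, 0.4, 0, 0.13, -0.57, 0, 0, 0.4, 0, 0.16, -0.71, 0, 0, 0.4, 0, 0.2, -0.86, 0, 0, 0.4, 0, 0.222, -0.975, 0, 0, 0.4, 0, 0.222, -0.975, 0, 0, 0.4, 0, 0.222, -0.975, 0])

```text
clock: 6.58
ee_pos: [0.382, 0.0478, 0.2613]
ee_rot: [-3.137, -0.781, 0.218]
force: [-0.7, 0.6, -3.0]
width: 0.106
grasp_force: 35.0
```

```bash
python3 - <<'E'
from h import *
import pickle
s=r.read_state();print(s['clock'],s['ee_pos'],s['ee_rot'],s['qd'].round(3),s['joint_pos'].round(2))
c=r.calibration('wrist');im=r.get_image('wrist');cv2.imwrite('pics/w3.png',im);pickle.dump(c,open('w3.pkl','wb'))
E
```

```text
6.5833 [0.38196668 0.04779573 0.26128116] [-3.13655657 -0.78127672  0.21757426] [-0.031 -0.001 -0.006  0.073 -0.005 -0.04 ] [-0.38 -0.25  2.39  0.95  0.52  0.23]
```

View pics/w3.png

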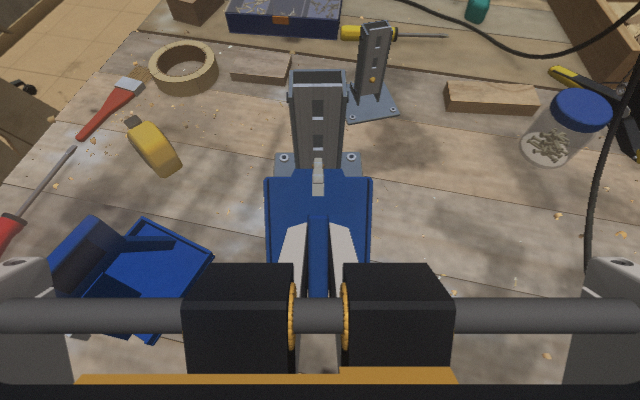

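The view shows the strip with its slots near (318,108) and (318,143). The held bracket's hooks are in front at (318,175). I'll take a second, higher view for triangulation.

Request:
servo_tool(plan=[-0.1, 0, 0.3, 0, 0, 0, -0.2, 0, 0.6, 0, 0, 0, -0.2, 0, 0.8, 0, 0, 0, -0.2, 0, 0.8, 0, 0, 0, -0.2, 0, 0.8, 0, 0, 0, -0.2, 0, 0.8, 0, 0, 0])

```text
clock: 7.13
ee_pos: [0.3644, 0.0477, 0.3426]
ee_rot: [-3.139, -0.781, 0.223]
force: [-0.3, 0.1, -2.6]
width: 0.106
grasp_force: 35.0
```

```bash
python3 - <<'E'
from h import *
import pickle
s=r.read_state();print(s['clock'],s['ee_pos'],s['ee_rot'],s['qd'].round(3))
c=r.calibration('wrist');im=r.get_image('wrist');cv2.imwrite('pics/w4.png',im);pickle.dump(c,open('w4.pkl','wb'))
C=cam('w',c); 
u=np.array([.582,.0915]);d=np.array([.975,.222])
print(proj([[*u,.157],[*u,.113],[*u,.0735],[*u,.198]],C).round(1))
a=cv2.imread('pics/w3.png')
cx,cy=proj([[*u,.135]],C)[0].astype(int);print(cx,cy)
A=a[60:185,270:370];B=im[cy-62:cy+63,cx-50:cx+50]
cv2.imwrite('pics/crop2.png',np.hstack([cv2.resize(z,(400,500),interpolation=cv2.INTER_CUBIC) for z in(A,B)]))
E
```

```text
7.1333 [0.36439397 0.04772438 0.34262386] [-3.13942017 -0.78123429  0.22327514] [-0.     0.01   0.022  0.008  0.    -0.004]
[[323.3 152.9]
 [322.8 174.9]
 [322.5 191.4]
 [323.7 127.9]]
323 164
```

View pics/crop2.png

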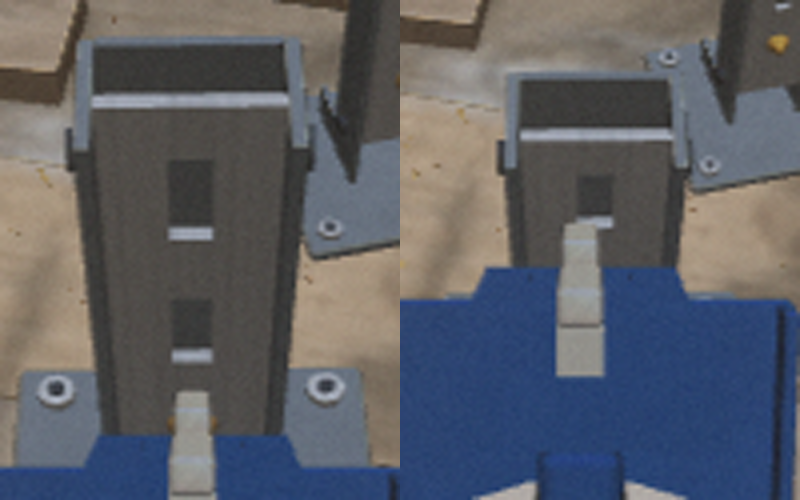

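Left crop (offset 270,60, scale 4): upper slot rows 160-241, columns 168-213; lower slot rows 299-362; strip top at row 107. In the right crop the upper slot spans rows 176-228. Now I'll fit the upright pose.

```bash
cat > fit.py <<'E'
from h import *
import pickle
from scipy.optimize import least_squares
C3,C4=[cam('w',pickle.load(open(f,'rb'))) for f in('w3.pkl','w4.pkl')]
o3=np.array([(168,160),(213,160),(169,241),(213,241),(172,299),(213,299),(172,362),(213,362),(92,107),(289,106),(56,390),(325,388)])/4+[270,60]
o4=(np.array([(577,176),(613,176),(577,228),(613,228),(521,140),(672,140)])-[400,0])/4+[273,102]
def model(p):
    x,y,a,h,zt,b,xb=p; m=.135+h
    L=[(0,s*.005,m+z) for z in(.034,.010,-.010,-.034) for s in(1,-1)]+[(0,.02,zt),(0,-.02,zt),(xb,b,.009),(xb,-b,.009)]
    R=Ro.from_euler('z',a).as_matrix(); return np.array(L)@R.T+[x,y,0]
def res(p):
    W=model(p); return np.r_[(proj(W[:12],C3)-o3).ravel(),(proj(W[[0,1,2,3,8,9]],C4)-o4).ravel()]
s=least_squares(res,[.582,.0915,.224,0,.198,.045,-.02],loss='soft_l1')
print(s.x.round(4),np.abs(s.fun).mean()); cov=np.linalg.inv(s.jac.T@s.jac);print((np.sqrt(np.diag(cov))*.6).round(4));print(res(s.x).reshape(-1,2).round(1).tolist())
E
python3 fit.py
```

```text
[0.5801 0.0927 0.2303 0.0025 0.1859 0.0462 0.0635] 0.14237626984140148
[0.0013 0.0003 0.0073 0.0015 0.0013 0.0006 0.0015]
[[-0.2, 0.2], [0.3, 0.1], [0.1, -0.0], [0.0, -0.2], [-0.3, 0.1], [-0.2, 0.0], [0.1, 0.0], [-0.4, -0.1], [-0.0, 0.1], [0.0, -0.1], [0.2, 0.1], [0.2, -0.1], [0.1, -0.2], [0.3, -0.3], [0.2, 0.1], [-0.2, 0.1], [-0.2, 0.1], [0.1, -0.1]]
```

The fit is good: face at (0.580,0.0927), yaw 0.230, strip offset about +2.5 mm, so the seat is at about 0.0675 and entry at about 0.084. Next I return upright in front of the slots.

Request:
servo_tool(plan=[0.1, 0.02, 0, -0.03, 0.14, 0, 0.3, 0.06, 0, -0.06, 0.28, 0, 0.5, 0.1, 0, -0.1, 0.43, 0, 0.7, 0.15, 0, -0.13, 0.57, 0, 0.9, 0.2, 0, -0.16, 0.71, 0, 1, 0.2, 0, -0.2, 0.86, 0, 1, 0.2, 0, -0.224, 0.971, 0, 1, 0.2, 0, -0.224, 0.971, 0, 1, 0.2, 0, -0.224, 0.971, 0, 1, 0.2, 0, -0.224, 0.971, 0])

```text
clock: 8.02
ee_pos: [0.4641, 0.0676, 0.3431]
ee_rot: [3.141, -0.001, 0.225]
force: [1.2, -0.0, -1.3]
width: 0.104
grasp_force: 35.0
```

Request:
servo_tool(plan=[0.2, 0, -0.2, 0, 0, 0, 0.4, 0.05, -0.4, 0, 0, 0, 0.45, 0.09, -0.6, 0, 0, 0, 0.45, 0.09, -0.8, 0, 0, 0, 0.45, 0.09, -0.93, 0, 0, 0, 0.45, 0.09, -0.93, 0, 0, 0, 0.45, 0.09, -0.93, 0, 0, 0, 0.45, 0.09, -0.93, 0, 0, 0])

```text
clock: 8.68
ee_pos: [0.5098, 0.0761, 0.2531]
ee_rot: [3.139, -0.006, 0.224]
force: [0.6, 0.7, -1.4]
width: 0.1
grasp_force: 35.0
```

```bash
cat > st.py <<'E'
from h import *
s=r.read_state();R=Ro.from_euler('z',.2303).as_matrix()
p=R.T@(s['ee_pos']-[.580,.0927,0]);print('clk',s['clock'],'ee',s['ee_pos'].round(4),'rot',s['ee_rot'].round(4))
print('back_u',(p+[.030,0,-.1646]).round(4),'F_u',(R.T@s['force']).round(2),'M_u',(R.T@s['wrist_torque']).round(2))
E
python3 st.py; python3 - <<'E'
from h import *
C=cam('wrist');im=r.get_image('wrist');cv2.imwrite('pics/w5.png',cv2.resize(im[0:260,190:450],(600,600),interpolation=cv2.INTER_CUBIC))
E
```

```text
clk 8.6833 ee [0.5098 0.0761 0.2531] rot [ 3.1391 -0.0058  0.2241]
back_u [-0.0422 -0.0002  0.0885] F_u [ 0.77  0.58 -1.43] M_u [-0.03 -0.03  0.02]
```

View pics/w5.png

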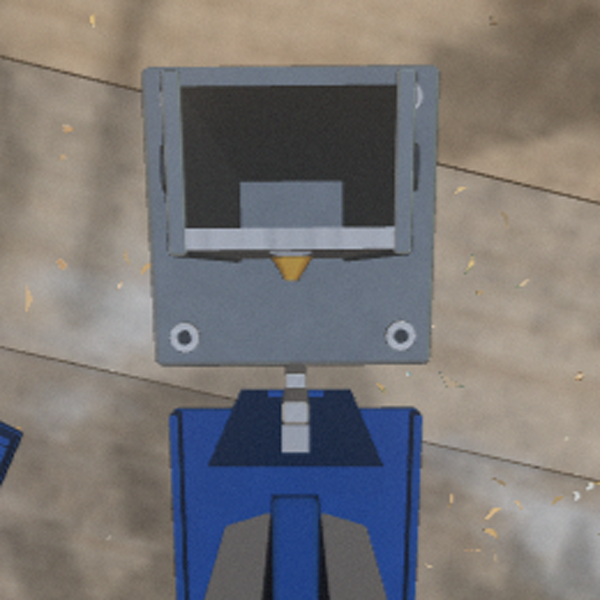

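The bracket is square and in line with the slots: hook at column 295, plunger at column 292. Next comes a slow approach to just short of contact.

Request:
servo_tool(plan=[0.08, 0.02, 0, 0, 0, 0.008, 0.16, 0.04, 0, 0, 0, 0.008, 0.24, 0.06, 0, 0, 0, 0.008, 0.24, 0.06, 0, 0, 0, 0.008, 0.24, 0.06, 0, 0, 0, 0.008, 0.24, 0.06, 0, 0, 0, 0.008])

```text
clock: 9.23
ee_pos: [0.5341, 0.0824, 0.2514]
ee_rot: [3.14, -0.002, 0.231]
force: [-0.0, -0.2, -1.6]
width: 0.1
grasp_force: 35.0
```

```bash
python3 st.py
```

```text
clk 9.2333 ee [0.5341 0.0824 0.2514] rot [ 3.1396e+00 -1.7000e-03  2.3130e-01]
back_u [-0.017   0.0005  0.0868] F_u [-0.05 -0.21 -1.65] M_u [-0.    0.04 -0.01]
```

Request:
servo_tool(plan=[0, 0, -0.015, 0, 0, 0, 0, 0, -0.028, 0, 0, 0, 0.01, 0.002, -0.028, 0, 0, 0, 0.02, 0.005, -0.028, 0, 0, 0, 0.03, 0.007, -0.028, 0, 0, 0, 0.04, 0.009, -0.028, 0, 0, 0, 0.05, 0.011, -0.028, 0, 0, 0, 0.06, 0.014, -0.028, 0, 0, 0, 0.07, 0.016, -0.028, 0, 0, 0, 0.07, 0.016, -0.028, 0, 0, 0])

```text
clock: 10.07
ee_pos: [0.5413, 0.084, 0.2489]
ee_rot: [3.139, -0.003, 0.231]
force: [0.1, -1.2, -2.4]
width: 0.104
grasp_force: 35.0
```

```bash
python3 st.py
```

```text
clk 10.0667 ee [0.5413 0.084  0.2489] rot [ 3.1395e+00 -2.9000e-03  2.3110e-01]
back_u [-0.0096  0.0003  0.0843] F_u [-0.15 -1.23 -2.4 ] M_u [-0.01 -0.03  0.05]
```

Request:
servo_tool(plan=[0.005, 0.001, 0, 0, 0, 0, 0.01, 0.002, 0, 0, 0, 0, 0.015, 0.003, 0, 0, 0, 0, 0.02, 0.005, 0, 0, 0, 0, 0.025, 0.006, 0, 0, 0, 0, 0.03, 0.007, 0, 0, 0, 0, 0.03, 0.007, 0, 0, 0, 0])

```text
clock: 10.65
ee_pos: [0.5442, 0.0847, 0.2489]
ee_rot: [3.139, -0.003, 0.231]
force: [-0.3, 0.3, -3.0]
width: 0.104
grasp_force: 35.0
```

```bash
python3 st.py
```

```text
clk 10.65 ee [0.5442 0.0847 0.2489] rot [ 3.1395e+00 -2.9000e-03  2.3110e-01]
back_u [-0.0067  0.0003  0.0843] F_u [-0.21  0.4  -2.95] M_u [ 0.01 -0.01  0.  ]
```

Request:
servo_tool(plan=[0.005, 0.001, 0, 0, 0, 0, 0.01, 0.002, 0, 0, 0, 0, 0.015, 0.003, 0, 0, 0, 0, 0.02, 0.005, 0, 0, 0, 0, 0.025, 0.006, 0, 0, 0, 0, 0.03, 0.007, 0, 0, 0, 0, 0.03, 0.007, 0, 0, 0, 0])

```text
clock: 11.23
ee_pos: [0.5472, 0.0854, 0.2489]
ee_rot: [3.139, -0.003, 0.231]
force: [-0.2, 0.6, -1.4]
width: 0.107
grasp_force: 35.0
```

```bash
python3 st.py
```

```text
clk 11.2333 ee [0.5472 0.0854 0.2489] rot [ 3.1395e+00 -2.8000e-03  2.3110e-01]
back_u [-0.0036  0.0004  0.0843] F_u [-0.04  0.64 -1.4 ] M_u [ 0.02 -0.03  0.  ]
```

Request:
servo_tool(plan=[0.005, 0.001, 0, 0, 0, 0, 0.01, 0.002, 0, 0, 0, 0, 0.015, 0.003, 0, 0, 0, 0, 0.02, 0.005, 0, 0, 0, 0, 0.025, 0.006, 0, 0, 0, 0, 0.03, 0.007, 0, 0, 0, 0, 0.03, 0.007, 0, 0, 0, 0])

```text
clock: 11.82
ee_pos: [0.5502, 0.086, 0.2489]
ee_rot: [3.139, -0.003, 0.231]
force: [0.8, 0.7, -1.7]
width: 0.108
grasp_force: 35.0
```

```bash
python3 st.py
```

```text
clk 11.8167 ee [0.5502 0.086  0.2489] rot [ 3.1394e+00 -2.8000e-03  2.3110e-01]
back_u [-0.0005  0.0003  0.0843] F_u [ 0.93  0.47 -1.72] M_u [-0.02 -0.02  0.04]
```

Request:
servo_tool(plan=[0.005, 0.001, 0, 0, 0, 0, 0.01, 0.002, 0, 0, 0, 0, 0.015, 0.003, 0, 0, 0, 0, 0.02, 0.005, 0, 0, 0, 0, 0.02, 0.005, 0, 0, 0, 0])

```text
clock: 12.23
ee_pos: [0.5516, 0.0865, 0.2487]
ee_rot: [3.14, -0.001, 0.231]
force: [-1.4, -0.8, -1.5]
width: 0.104
grasp_force: 35.0
```

```bash
python3 st.py
```

```text
clk 12.2333 ee [0.5516 0.0865 0.2487] rot [ 3.1395e+00 -1.2000e-03  2.3110e-01]
back_u [0.0009 0.0004 0.0841] F_u [-1.55 -0.41 -1.51] M_u [-0.04  0.31  0.  ]
```

Request:
servo_tool(plan=[0.005, 0.001, 0, 0, 0, 0, 0.005, 0.001, -0.01, 0, 0, 0, 0.005, 0.001, -0.02, 0, 0, 0, 0.005, 0.001, -0.03, 0, 0, 0, 0.005, 0.001, -0.03, 0, 0, 0])

```text
clock: 12.65
ee_pos: [0.5517, 0.0865, 0.2462]
ee_rot: [3.14, -0.001, 0.231]
force: [-4.6, -1.3, 2.3]
width: 0.102
grasp_force: 35.0
```

```bash
python3 st.py
```

```text
clk 12.65 ee [0.5517 0.0865 0.2462] rot [ 3.1396e+00 -7.0000e-04  2.3120e-01]
back_u [0.001  0.0004 0.0816] F_u [-4.8  -0.21  2.28] M_u [-0.02  1.01 -0.  ]
```

Request:
servo_tool(plan=[-0.002, 0, -0.01, 0, 0, 0, -0.002, 0, -0.02, 0, 0, 0, -0.002, 0, -0.03, 0, 0, 0, -0.002, 0, -0.03, 0, 0, 0])

```text
clock: 12.98
ee_pos: [0.5516, 0.0865, 0.2441]
ee_rot: [3.139, -0.002, 0.231]
force: [-5.2, -1.7, 6.4]
width: 0.11
grasp_force: 35.0
```

```bash
python3 st.py
```

```text
clk 12.9833 ee [0.5516 0.0865 0.2441] rot [ 3.1391e+00 -1.7000e-03  2.3120e-01]
back_u [0.0009 0.0004 0.0795] F_u [-5.5  -0.48  6.39] M_u [-0.02  1.21 -0.03]
```

Request:
servo_tool(plan=[0, 0, -0.01, 0, 0, 0, 0, 0, -0.02, 0, 0, 0, 0, 0, -0.03, 0, 0, 0, 0, 0, -0.03, 0, 0, 0])

```text
clock: 13.32
ee_pos: [0.5516, 0.0864, 0.242]
ee_rot: [3.139, -0.002, 0.231]
force: [-6.0, -1.2, 10.1]
width: 0.106
grasp_force: 35.0
```

```bash
python3 st.py
```

```text
clk 13.3167 ee [0.5516 0.0864 0.242 ] rot [ 3.1388e+00 -2.3000e-03  2.3130e-01]
back_u [0.0009 0.0003 0.0774] F_u [-6.12  0.15 10.08] M_u [-0.08  1.47 -0.  ]
```

Request:
servo_tool(plan=[0, 0, -0.01, 0, 0, 0, 0, 0, -0.02, 0, 0, 0, 0, 0, -0.03, 0, 0, 0, 0, 0, -0.03, 0, 0, 0], force=45)

```text
clock: 13.65
ee_pos: [0.5503, 0.0864, 0.2353]
ee_rot: [3.14, 0.003, 0.231]
force: [-3.7, -0.5, -5.5]
width: 0.104
grasp_force: 45.0
```

```bash
python3 st.py
```

```text
clk 13.65 ee [0.5503 0.0864 0.2353] rot [3.1402 0.0033 0.2312]
back_u [-0.0004  0.0007  0.0707] F_u [-3.69  0.33 -5.48] M_u [-0.02  1.26 -0.07]
```

Request:
servo_tool(plan=[0, 0, -0.01, 0, 0, 0, 0, 0, -0.02, 0, 0, 0, 0, 0, -0.02, 0, 0, 0])

```text
clock: 13.9
ee_pos: [0.5513, 0.0866, 0.2343]
ee_rot: [3.14, 0.0, 0.231]
force: [-5.9, -1.2, -3.4]
width: 0.101
grasp_force: 45.0
```

```bash
python3 st.py
```

```text
clk 13.9 ee [0.5513 0.0866 0.2343] rot [3.1399e+00 5.0000e-04 2.3120e-01]
back_u [0.0007 0.0006 0.0697] F_u [-6.02  0.17 -3.36] M_u [ 0.01  1.42 -0.01]
```

Request:
servo_tool(plan=[0, 0, -0.01, 0, 0, 0, 0, 0, -0.02, 0, 0, 0, 0, 0, -0.02, 0, 0, 0])

```text
clock: 14.15
ee_pos: [0.5514, 0.0865, 0.2326]
ee_rot: [3.14, 0.0, 0.231]
force: [-5.0, -1.8, -1.6]
width: 0.102
grasp_force: 45.0
```

```bash
python3 st.py
```

```text
clk 14.15 ee [0.5514 0.0865 0.2326] rot [3.1397e+00 1.0000e-04 2.3120e-01]
back_u [0.0007 0.0005 0.068 ] F_u [-5.31 -0.58 -1.57] M_u [0.04 1.42 0.02]
```

Request:
servo_tool(plan=[0, 0, -0.01, 0, 0, 0, 0, 0, -0.015, 0, 0, 0, 0, 0, -0.015, 0, 0, 0])

```text
clock: 14.4
ee_pos: [0.5516, 0.0865, 0.2322]
ee_rot: [3.14, -0.001, 0.231]
force: [-6.9, -1.3, 3.8]
width: 0.102
grasp_force: 45.0
```

```bash
python3 st.py
```

```text
clk 14.4 ee [0.5516 0.0865 0.2322] rot [ 3.1395e+00 -1.1000e-03  2.3120e-01]
back_u [0.0009 0.0005 0.0676] F_u [-7.01  0.28  3.78] M_u [ 0.04  1.6  -0.01]
```

Request:
servo_tool(plan=[0, 0, -0.005, 0, 0, 0, 0, 0, -0.01, 0, 0, 0, 0, 0, -0.01, 0, 0, 0])

```text
clock: 14.65
ee_pos: [0.5516, 0.0866, 0.2321]
ee_rot: [3.139, -0.002, 0.231]
force: [-7.9, -1.4, 8.7]
width: 0.104
grasp_force: 45.0
```

```bash
python3 st.py
```

```text
clk 14.65 ee [0.5516 0.0866 0.2321] rot [ 3.1393e+00 -1.9000e-03  2.3130e-01]
back_u [0.001  0.0005 0.0675] F_u [-8.01  0.44  8.66] M_u [ 0.09  1.72 -0.01]
```

Hard seat felt at 67.5 mm, the predicted height. I'll unload, open and retreat.

Request:
servo_tool(plan=[-0.005, -0.001, 0.01, 0, 0, 0, -0.005, -0.001, 0.012, 0, 0, 0, -0.005, -0.001, 0.012, 0, 0, 0])

```text
clock: 14.9
ee_pos: [0.5512, 0.0865, 0.2322]
ee_rot: [3.139, -0.001, 0.231]
force: [-6.4, -1.7, 2.6]
width: 0.103
grasp_force: 45.0
```

Request:
servo_tool(plan=[0, 0, 0, 0, 0, 0, 0, 0, 0, 0, 0, 0, 0, 0, 0, 0, 0, 0, 0, 0, 0, 0, 0, 0, 0, 0, 0, 0, 0, 0, 0, 0, 0, 0, 0, 0, 0, 0, 0, 0, 0, 0, 0, 0, 0, 0, 0, 0, 0], claw=0.5)

```text
$.plan: bad value
```

Request:
servo_tool(plan=[0, 0, 0, 0, 0, 0, 0, 0, 0, 0, 0, 0, 0, 0, 0, 0, 0, 0, 0, 0, 0, 0, 0, 0, 0, 0, 0, 0, 0, 0, 0, 0, 0, 0, 0, 0, 0, 0, 0, 0, 0, 0, 0, 0, 0, 0, 0, 0], claw=0.5)

```text
clock: 15.57
ee_pos: [0.552, 0.0866, 0.2316]
ee_rot: [3.139, -0.003, 0.231]
force: [-0.0, -0.3, 0.4]
width: 0.497
grasp_force: 0.0
```

Request:
servo_tool(plan=[0, 0, 0.1, 0, 0, 0, 0, 0, 0.3, 0, 0, 0, 0, 0, 0.6, 0, 0, 0, -0.2, 0, 0.9, 0, 0, 0, -0.5, -0.1, 1, 0, 0, 0, -0.8, -0.2, 1, 0, 0, 0, -1, -0.2, 1, 0, 0, 0, -1, -0.2, 1, 0, 0, 0])

```text
clock: 16.23
ee_pos: [0.448, 0.0664, 0.333]
ee_rot: [3.14, -0.002, 0.231]
force: [0.8, 0.3, 0.6]
width: 0.498
grasp_force: 0.0
```

```bash
python3 - <<'E'
from h import *
s=r.read_state();print(s['clock'],s['ee_pos'],s['force'].round(1),s['width'])
C=cam('wrist');im=r.get_image('wrist');sc=r.get_image('scene')
R=Ro.from_euler('z',.2303).as_matrix()
L=np.array([(0,.018,98),(0,-.018,98),(-.006,.005,100),(-.006,-.005,100),(-.06,.005,100),(-.06,-.005,100)])
L[:,2]=L[:,2]/1000+.0675;P=L@R.T+[.580,.0927,0]
for p in proj(P,C): cv2.circle(im,tuple(int(v) for v in p.round()),1,(0,0,255),-1)
q=proj([[.58,.0927,.1]],C)[0].astype(int);print(q)
a=cv2.resize(im[0:260,190:450],(400,400),interpolation=cv2.INTER_CUBIC);b=cv2.resize(sc[160:265,240:345],(400,400),interpolation=cv2.INTER_CUBIC)
cv2.imwrite('pics/end.png',np.hstack([a,b]))
E
```

```text
16.2333 [0.44802748 0.06642503 0.33300641] [0.8 0.3 0.6] 0.4983462072527702
[322  38]
```

View pics/end.png

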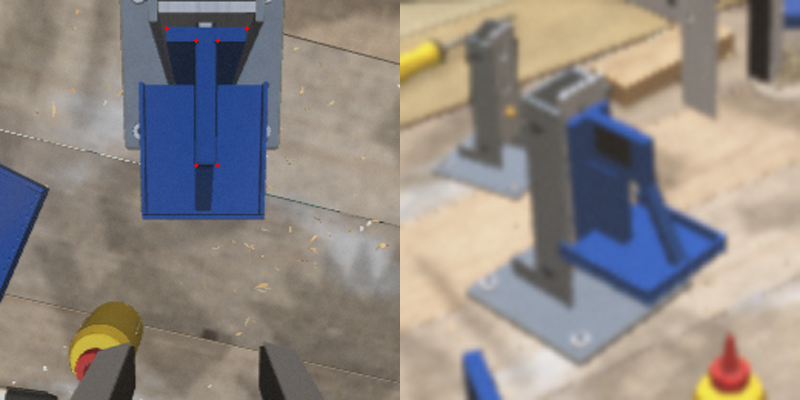

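The final pictures show the bracket hanging square in the upright. Its web top matches the predicted seated points (red dots at about (205,40) and (205,165)), the gripper is clear and the glue bottle is standing.

```bash
python3 -c "
from workcell import r
print(r.sign_off())"
```

```text
the job is handed in; nothing more can be done
None
```

I handed the job in: the middle-sized blue bracket hangs in the large upright's slots, was pressed past the plunger snap to its hard seat at about 67.5 mm, and is released, with no bystander touched. The sign-off gave no verdict.

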